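# Blank off the bench air outlet

## Robot

A 7-joint arm with a two-finger parallel gripper is mounted at the origin on the work surface. World frame = base frame: x ahead of the robot, y to its left, z up, the work surface at z = 0. Lengths are in m, angles in rad, forces in N, time in s.
With the tool pointing down it reaches from about 0.4 to 0.85 m from the base axis. Payload 10.4 kg.
Tool frame: the origin (TCP) lies on the centre line of the jaws, within the pads' length; the fingertips stand 22 mm ahead of it and the grasp point (between the pads) lies 3 mm ahead of it; z points along the fingers, y is the direction in which the jaws open and shut (so a half turn about z gives the same grasp; the last joint's range is limited). The gripper opens to 85 mm and grips with 20 to 120 N. Pads are 22 mm wide; open, the fingers measure 114 mm over their backs; the gripper's body (76 mm by 85 mm) begins 54 mm behind the grasp point. The pads swing forward as they close: fully open they stand 13 mm farther back than shut.
Start: joints at [-1.166, 0.332, -0.065, 1.46, 0.022, 1.35, -0.088], TCP at [0.259, 0.569, 0.253] pointing down, gripper open.
Joint ranges: [-2.6, 2.6], [-0.5, 2.12], [-1.47, 1.34], [0.16, 2.42], [-1.27, 4.41], [0.06, 2.06], [-2.6, 2.6]. Speed limits (rad/s): [2.22, 2.22, 2.79, 2.79, 3.14, 3.14, 3.14].

## Interface

Orientations are given as a unit quaternion [x, y, z, w].
In Python, from workcell import manip gives the robot as it stands. The module is installed in compiled form; this text tells all that it offers.
- The arm moves only by the shell command python3 -m crank 'ROWS' [FORCE]. ROWS is JSON, a list of rows, each a list of 3 entries, a list of its own where there are three numbers: the opening, from -1 (shut) to 1 (fully open), then the shift along the tool's x, y, z normalised to -1 to 1, where 1 is 80 mm, then the turn, a rotation vector about the tool's x, y, z normalised to -1 to 1, where 1 is pi/4 rad. In form: [[jaw, [tx, ty, tz], [ax, ay, az]], ...]. A call has exactly 5 rows; each row shifts and turns the commanded pose from where the row before left it, along the tool's axes as they then stand; what a row does not reach is not made up. A row lasts 1/10 s, in which the tool goes at most 50 mm and 8.59 degrees, less where a joint would pass 70% of its speed; a pose out of reach is approached as far as the arm can. A call with a number of a shift or a turn outside -1 to 1 is refused whole. A call with a gripper value outside its range is refused whole. The fingers move at their own pace and stop on an object; FORCE is the grip in N (left out, the last holds). Time passes only in rows, so rows that do not move let the fingers close, or fill a call up. It gives the time, the measured TCP pose, the force and the opening at its end, in the units of the state.
- manip.get_obs(): the state, without advancing time (a new reading comes with each control period).
- manip.camera(name): name is "scene" or "top" or "wrist"; returns the picture (480x640x3 uint8, blue, green, red); there is no depth.
- manip.camera_info(name): a dict with "K" (3x3 intrinsics, pixels), "k1" (the pictures are not rectified: a ray, as slopes to the right and down, at radius r is drawn at 1 + k1 r^2 times it, then the intrinsics apply), "camera_from_world" (4x4, takes a point from world to camera coordinates); the wrist camera has in their place "mount" (4x4, takes a point from camera to tool coordinates, whose origin is the TCP and whose axes are the flange's). Camera axes: x right, y down, z forward; pixel columns grow to the right and rows downward; lengths in m; the calibration is good to about 2 mm. A picture is of the moment at which its call begins: read the wrist's pose just before it. camera_info takes no time and is no camera call.
- manip.hand_in(): hands the job in, once; it reports no verdict.
The state is a dict: "clock": time; "joint_pos": joint angles; "joint_velocities": joint speeds; "tau": joint torques, N m; "position": TCP position; "ee_rot": TCP orientation; "ft_force": force on the tool from outside, world axes, zero at the start; "torque": the same for the moment, N m; "grip_width": opening from 0.0 (shut) to 1.0 (fully open).
Only numpy, scipy, OpenCV 4.12 (cv2) and the standard library are available. Lean on these libraries where they do the work, as an engineer would, in place of code of your own. Each camera call takes 0.05 s, during which the arm holds its last target.

## Task

At the goldsmith's bench, lift the wooden dust cover off the air outlet and stand it upright, wholly on the round felt pad, and let go of it. Then fit the wide metal blanking cap over the outlet stud, press it down until it clicks, and keep pressing until the spring-loaded seal ring under it is fully down. The job finishes while you are still holding the cap pressed fully down for the leak test: do not let go of it or ease off, and leave the slim cap, the glass jar and the stone tray where they are.

Things in the scene. Friction and masses are not known exactly. Their poses are not given: they have to be found in the camera images.
- cover_grip (a point): Dust cover of turned brown wood: a bell 66 mm across, 56 mm high, with a round upright handle 25 mm across on top, 94 mm high in all, 0.12 kg. It starts on the outlet block over the stud, foot 30 mm above the bench. Point: on its axis in the handle, 77 mm above its foot, 21 mm above the bell's top; z up along the handle. Lift it 50 mm straight up to clear the stud
- pad_top (a point): Round flat grey felt pad, 120 mm across, 3 mm thick, fixed on the bench. The point is the centre of its upper face
- cap_center (a point): The wide blanking cap: plain aluminium cup with fine upright ribs, 38 mm across (40 over the ribs), 40 mm high, 0.06 kg, closed on top, standing mouth down. Point: its centre, 20 mm above its mouth rim; z up. The mouth has an inward lip 4 mm high with a round opening 23.4 mm across; behind it the bore is 30 mm across, up to 34 mm above the rim
- slim_cap_center (a point): Another, slim aluminium cap, smooth, 22 mm across and 40 mm high, standing on the bench; it does not fit and stays where it is. The point is at its centre
- outlet_foot (a point): The air outlet, fixed: a grey block 90 x 80 x 30 mm (x along the 90 mm), on it a round boss 29 mm across and 10 mm high, and out of that the upright steel stud. Point: centre of the block's underside, on the stud's axis
- stud_tip (a point): Top centre of the steel stud, z up, 72 mm above the bench. The stud is 20 mm across, its top 6 mm tapered to 12 mm. Fully home the cap's rim is 26 mm below this tip, so the cap's centre is 6 mm below the tip
- stud_bulges (a point): Centre of the stud where four smooth spring-loaded bulges make it 27 mm across, 15 mm below its tip. The cap's lip meets them with its rim 9 mm below the tip; the push rises to about 8 to 14 N; it clicks past with its rim 19 mm below the tip and the force drops; then the rim meets the seal ring, 22 mm below the tip
- seal_ring (a joint): Spring-loaded black rubber ring, 30 mm across, round the foot of the stud, that the cap's rim pushes down: 0 up, 0.004 m fully down against its stop. The spring takes about 3.5 N to start and about 10 N when fully down
- jar_at (a point): Small glass jar with a white lid, 48 mm across and 62 mm high, a bystander; the point is the centre of its foot
- tray_at (a point): Shallow white metal stone tray, 80 x 55 x 14 mm, a bystander; the point is the centre of its underside

How it is judged:
On the way, in this order (a step that is already met when the one before it is completed fails the run):
1. the dust cover stands upright, wholly on the felt pad, let go (horizontal distance between cover_grip and pad_top below 0.027 m and z of cover_grip in the frame of pad_top below 0.082 m and angle between cover_grip's own z axis and vertical below 0.1 rad and contact force between the fingers and cover below 0.1 N), for 0.2 s.
2. the wide cap has clicked over the stud's bulges (horizontal distance between cap_center and stud_tip below 0.0035 m and z of cap_center in the frame of stud_tip below -0.001 m), for 0.05 s.
At the end, for the whole second after the job is handed in: The gripper still holds the wide cap pressed down (contact over 3 N): seal ring at least 3 mm down, cap within 3.5 mm of the stud's axis, upright (0.1 rad), its centre 4 mm or more below the tip; the cover stands untouched, upright (0.1 rad), within 27 mm of the pad's centre (all of step 1 and value of joint seal_ring above 0.003 m and horizontal distance between cap_center and stud_tip below 0.0035 m and z of cap_center in the frame of stud_tip below -0.004 m and angle between cap_center's own z axis and vertical below 0.1 rad and contact force between the fingers and cap above 3 N); the arm keeps its last pose, push and grip.
It fails at once if the slim cap was disturbed (distance of slim_cap_center from where it was at the start of the episode above 0.03 m).
It fails at once if the glass jar was disturbed (distance of jar_at from where it was at the start of the episode above 0.03 m).
It fails at once if the stone tray was disturbed (distance of tray_at from where it was at the start of the episode above 0.03 m).
It also fails if it takes over 64 s, if anything falls off the work surface, if the arm or the gripper's body presses on something with over 40 N, if the wrist force passes 120 N, or if a joint passes its speed limit or range.

## Working session

There is one attempt and no reset: what is moved stays moved. The work goes in short steps, Python scripts to look and compute and a shell command to move; the robot and the scene stay as the last step left them, time stands still between calls to the robot, and variables do not carry over. Pictures are saved under pics/ and viewed, and the job is handed in when it is done.

```bash
mkdir -p pics; ls; python3 - <<'E'
from workcell import manip
import cv2,numpy as np
np.set_printoptions(precision=4,suppress=True)
print(manip.get_obs())
for n in("scene","top","wrist"):
    print(n,manip.camera_info(n))
    cv2.imwrite(f"pics/a_{n}.png",manip.camera(n))
E
```

```text
pics
{'clock': 0.0, 'joint_pos': array([-1.1656,  0.3329, -0.0647,  1.461 ,  0.0216,  1.3499, -0.0885]), 'joint_velocities': array([ 0.0001,  0.0011,  0.0012, -0.0013,  0.0013,  0.    , -0.0003]), 'tau': array([ -0.0002, -62.5459,   0.0489, -39.161 ,   0.0162,   0.01  ,
        -0.    ]), 'position': array([0.2592, 0.5684, 0.2525]), 'ee_rot': array([ 0.2123,  0.9772, -0.0007, -0.0001]), 'ft_force': array([-0.189,  0.299,  0.152]), 'torque': array([-0.0238, -0.0261,  0.0494]), 'grip_width': 0.9990016721564154}
scene {'K': array([[608.1821,   0.    , 315.1204],
       [  0.    , 608.1821, 238.9086],
       [  0.    ,   0.    ,   1.    ]]), 'k1': -0.17625048432732296, 'camera_from_world': array([[-0.8498,  0.5271, -0.0033,  0.5138],
       [ 0.3194,  0.5099, -0.7988, -0.14  ],
       [-0.4193, -0.6799, -0.6016,  1.43  ],
       [ 0.    ,  0.    ,  0.    ,  1.    ]])}
top {'K': array([[445.0485,   0.    , 316.1077],
       [  0.    , 445.0485, 238.0027],
       [  0.    ,   0.    ,   1.    ]]), 'k1': -0.050789841233914126, 'camera_from_world': array([[ 0.001 , -0.9996,  0.0297,  0.0144],
       [-0.9972, -0.0032, -0.0753,  0.6377],
       [ 0.0753, -0.0296, -0.9967,  0.9298],
       [ 0.    ,  0.    ,  0.    ,  1.    ]])}
wrist {'K': array([[405.0545,   0.    , 317.5495],
       [  0.    , 405.0545, 241.2206],
       [  0.    ,   0.    ,   1.    ]]), 'k1': -0.02778859812814384, 'mount': array([[-0.0005, -0.9521, -0.3057,  0.0791],
       [ 1.    , -0.0005,  0.0001, -0.0006],
       [-0.0003, -0.3057,  0.9521, -0.1213],
       [ 0.    ,  0.    ,  0.    ,  1.    ]])}
```

View pics/a_scene.png

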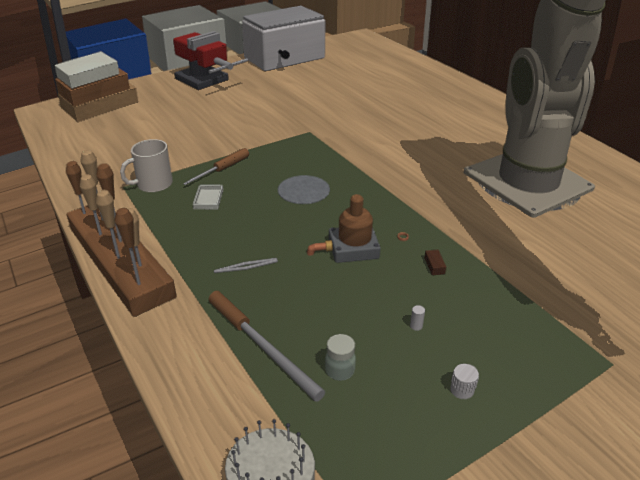

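View pics/a_top.png

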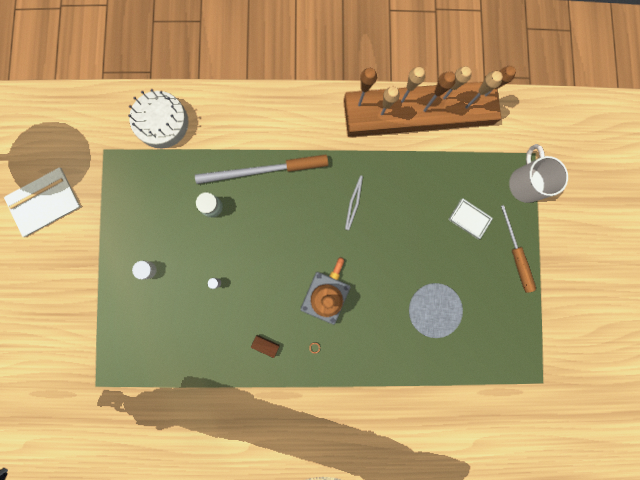

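View pics/a_wrist.png

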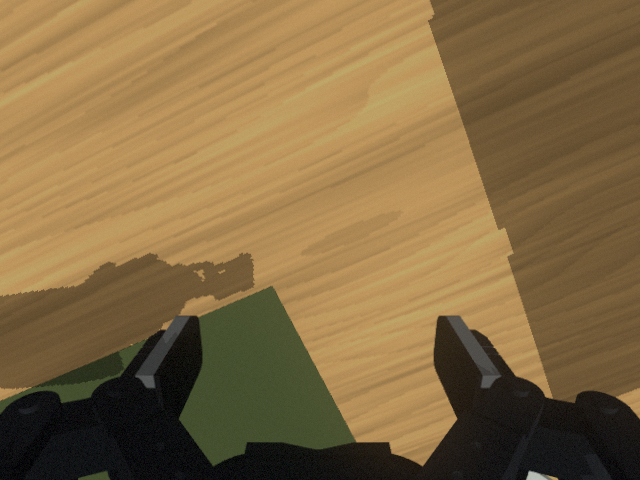

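The top view shows the cover at (327,300), felt pad at (436,311), ribbed wide cap at (144,270), slim cap at (214,283), jar at (208,204) and tray at (470,218). In the scene view the cover's handle top is at about (357,201), the wide cap at (464,380) and the pad at (304,189).

```bash
cat > h.py <<'E'
import numpy as np,cv2
from workcell import manip
from scipy.spatial.transform import Rotation as R
np.set_printoptions(precision=4,suppress=True)
def ray(name,uv,obs=None):
    c=manip.camera_info(name);K=c["K"]
    d=np.array([(uv[0]-K[0,2])/K[0,0],(uv[1]-K[1,2])/K[1,1]])
    s=d.copy()
    for _ in range(20): s=d/(1+c["k1"]*(s@s))
    v=np.array([s[0],s[1],1.])
    if name=="wrist":
        T=np.eye(4);T[:3,:3]=R.from_quat(obs["ee_rot"]).as_matrix();T[:3,3]=obs["position"]
        M=T@c["mount"]
    else: M=np.linalg.inv(c["camera_from_world"])
    return M[:3,3],M[:3,:3]@v
def plane(name,uv,z,obs=None):
    o,d=ray(name,uv,obs);return o+d*(z-o[2])/d[2]
def tri(r1,r2):
    (a,d),(b,e)=r1,r2
    t=np.linalg.lstsq(np.stack([d,-e],1),b-a,rcond=None)[0]
    p,q=a+d*t[0],b+e*t[1];return (p+q)/2,np.linalg.norm(p-q)
def proj(name,p,obs=None):
    c=manip.camera_info(name);K=c["K"]
    if name=="wrist":
        T=np.eye(4);T[:3,:3]=R.from_quat(obs["ee_rot"]).as_matrix();T[:3,3]=obs["position"]
        W=np.linalg.inv(T@c["mount"])
    else: W=c["camera_from_world"]
    q=W@np.append(p,1);s=q[:2]/q[2];s=s*(1+c["k1"]*(s@s));return K[0,0]*s[0]+K[0,2],K[1,1]*s[1]+K[1,2]
def blobs(mask,amin=60):
    n,l,st,ce=cv2.connectedComponentsWithStats(mask.astype(np.uint8))
    return [(st[i].tolist(),ce[i].round(1).tolist()) for i in range(1,n) if st[i,4]>amin]
def wshot(fn):
    o=manip.get_obs();im=manip.camera("wrist");cv2.imwrite("pics/"+fn,im);return o,im
def tc(o,p):
    "world point in tool axes"
    return R.from_quat(o["ee_rot"]).inv().apply(np.asarray(p)-o["position"])
E
python3 - <<'E'
from h import *
t=cv2.imread("pics/a_top.png");s=cv2.imread("pics/a_scene.png")
out=[]
for im,b in((t,(270,190,60)),(t,(0,0,0))):pass
def crop(im,x,y,w,h,k): return cv2.resize(im[y:y+h,x:x+w],None,fx=k,fy=k,interpolation=cv2.INTER_CUBIC)
a=crop(t,290,240,100,100,4);b=crop(s,300,185,100,100,4)
c=crop(t,120,240,100,50,4);d=crop(s,400,300,100,100,4)[:200]
d=crop(s,440,355,50,50,4);e=crop(t,120,245,50,50,4)
cv2.imwrite("pics/b.png",np.vstack([np.hstack([a,b]),np.hstack([e,d,np.zeros((200,400,3),np.uint8)])]))
h=cv2.cvtColor(t,cv2.COLOR_BGR2HSV)
roi=np.zeros(t.shape[:2],bool);roi[152:385,105:540]=1
print("lowsat",blobs(roi&(h[...,1]<70)&(h[...,2]>70)))
hs=cv2.cvtColor(s,cv2.COLOR_BGR2HSV)
print("scene",blobs((hs[...,1]<70)&(hs[...,2]>70)))
E
```

```text
lowsat [([509, 152, 31, 51, 1140], [526.1, 180.7]), ([194, 163, 93, 21, 824], [236.3, 172.8]), ([345, 175, 18, 56, 390], [353.5, 203.2]), ([195, 192, 28, 26, 545], [208.6, 204.5]), ([448, 198, 45, 42, 1033], [470.3, 218.5]), ([501, 205, 17, 44, 181], [509.1, 226.6]), ([105, 210, 11, 35, 107], [108.3, 227.0]), ([105, 230, 74, 84, 2177], [137.2, 271.7]), ([300, 271, 51, 54, 869], [323.6, 295.7]), ([207, 277, 15, 13, 147], [213.9, 283.0]), ([408, 283, 55, 56, 2393], [435.3, 310.1])]
scene [([142, 1, 184, 72, 8759], [239.9, 33.8]), ([423, 0, 8, 51, 250], [426.4, 24.6]), ([585, 0, 20, 10, 128], [596.0, 4.3]), ([520, 13, 82, 156, 4765], [560.2, 104.6]), ([55, 51, 66, 38, 1537], [86.7, 69.0]), ([120, 139, 54, 54, 1988], [149.4, 166.1]), ([464, 155, 131, 63, 3252], [534.3, 186.8]), ([182, 166, 36, 19, 129], [199.5, 175.0]), ([277, 175, 54, 30, 1277], [303.5, 189.1]), ([192, 183, 32, 28, 722], [207.8, 196.7]), ([93, 212, 9, 23, 68], [97.4, 223.3]), ([327, 226, 55, 28, 474], [355.9, 244.1]), ([110, 229, 10, 30, 92], [114.6, 243.2]), ([135, 247, 7, 19, 61], [137.7, 256.2]), ([174, 247, 29, 22, 129], [186.4, 257.9]), ([225, 247, 388, 233, 33259], [417.9, 388.2]), ([459, 248, 27, 20, 117], [470.5, 258.7]), ([130, 250, 11, 35, 114], [134.6, 266.6]), ([380, 250, 21, 22, 87], [389.9, 260.9]), ([213, 257, 66, 17, 466], [246.1, 264.9]), ([326, 298, 22, 15, 68], [336.1, 305.6])]
```

View pics/b.png

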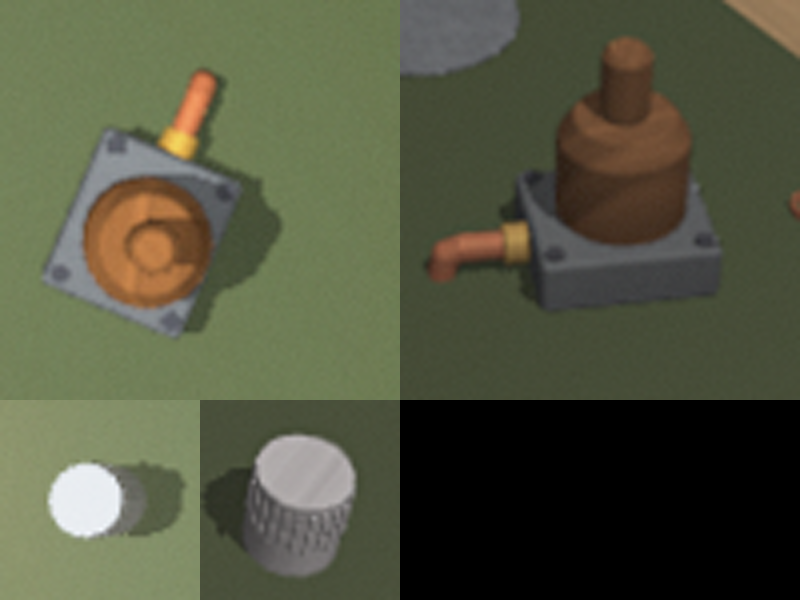

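The enlarged crops show the handle top centre at top-view (328.3,301.5) and scene-view (356.7,198.7). The wide cap's top is at (141.5,270) and (466.2,373).

```bash
python3 - <<'E'
from h import *
for n,a,b,z in(("handle",(328.3,301.5),(356.7,198.7),.124),("cap",(141.5,270),(466.2,373),.04),("pad",(435.5,310.5),(303.5,189.3),.003)):
    p,g=tri(ray("top",a),ray("scene",b));print(n,p,g,plane("top",a,z),plane("scene",b,z), "rad",np.hypot(*p[:2]))
print("cover foot edge centre", plane("top",(290+148/4,240+243/4),.03+.05))
for n,u,z in(("slim",(213,283.5),.04),("jar",(208,203),.062),("tray",(470.3,218.5),.014)):print(n,plane("top",u,z))
# pad ellipse fit
t=cv2.imread("pics/a_top.png");h=cv2.cvtColor(t,cv2.COLOR_BGR2HSV)
m=((h[...,1]<70)&(h[...,2]>70)).astype(np.uint8);m[:, :400]=0;m[:280]=0;m[345:]=0;m[:,470:]=0
c=max(cv2.findContours(m,0,2)[0],key=cv2.contourArea);e=cv2.minEnclosingCircle(c);print(e,plane("top",e[0],.003))
E
```

```text
handle [ 0.5089 -0.0047  0.1204] 0.0002412903571480181 [ 0.5092 -0.0046  0.124 ] [ 0.5121 -0.0002  0.124 ] rad 0.5089055467600405
cap [0.5687 0.3808 0.0392] 0.0010750147978066792 [0.5683 0.3809 0.04  ] [0.5698 0.381  0.04  ] rad 0.6844404286969163
pad [ 0.4814 -0.2476  0.0018] 0.001700934716891157 [ 0.4808 -0.2468  0.003 ] [ 0.483  -0.2465  0.003 ] rad 0.5413581281899663
cover foot edge centre [ 0.5078 -0.0045  0.08  ]
slim [0.5408 0.231  0.04  ]
jar [0.7064 0.2399 0.062 ]
tray [ 0.6828 -0.3252  0.014 ]
((435.1666564941406, 310.1666564941406), 27.953447341918945) [ 0.4815 -0.246   0.003 ]
```

```bash
python3 - <<'E'
from h import *
o=manip.get_obs();print(o["clock"],tc(o,[.509,-.003,.2525])/.08)
E
```

```text
0.15 [-5.8046 -5.2041  0.0082]
```

```bash
python3 -m crank '[[1,[-0.387,-0.347,0],[0,0,0]],[1,[-0.387,-0.347,0],[0,0,0]],[1,[-0.387,-0.347,0],[0,0,0]],[1,[-0.387,-0.347,0],[0,0,0]],[1,[-0.387,-0.347,0],[0,0,0]]]' 60
python3 -m crank '[[1,[-0.387,-0.347,0],[0,0,0]],[1,[-0.387,-0.347,0],[0,0,0]],[1,[-0.387,-0.347,0],[0,0,0]],[1,[-0.387,-0.347,0],[0,0,0]],[1,[-0.387,-0.347,0],[0,0,0]]]'
python3 -m crank '[[1,[-0.387,-0.347,0],[0,0,0]],[1,[-0.387,-0.347,0],[0,0,0]],[1,[-0.387,-0.347,0],[0,0,0]],[1,[-0.387,-0.347,0],[0,0,0]],[1,[-0.387,-0.347,0],[0,0,0]]]'
python3 - <<'E'
from h import *
o,im=wshot("c.png");print(o["position"],o["ee_rot"],o["joint_pos"]);print(proj("wrist",[.509,-.003,.124],o),tc(o,[.509,-.003,.2])/.08)
E
```

```text
clock: 0.65
position: [0.3429, 0.3765, 0.2531]
ee_rot: [0.212, 0.977, -0.0, -0.0]
ft_force: [0.5, 1.3, 0.1]
grip_width: 0.997
clock: 1.15
position: [0.4261, 0.1859, 0.2533]
ee_rot: [0.212, 0.977, 0.0, -0.0]
ft_force: [0.4, -0.5, -0.3]
grip_width: 1.001
clock: 1.65
position: [0.5094, -0.0045, 0.2533]
ee_rot: [0.212, 0.977, 0.0, 0.0]
ft_force: [1.3, 0.2, 0.4]
grip_width: 1.0
[ 0.5094 -0.0045  0.2533] [0.2122 0.9772 0.0001 0.0001] [-0.5187  0.0663  0.4617  1.7844 -0.0309  1.2977  1.0935]
(np.float64(320.2034105485627), np.float64(237.78948751686576)) [0.0119 0.0148 0.6666]
```

View pics/c.png

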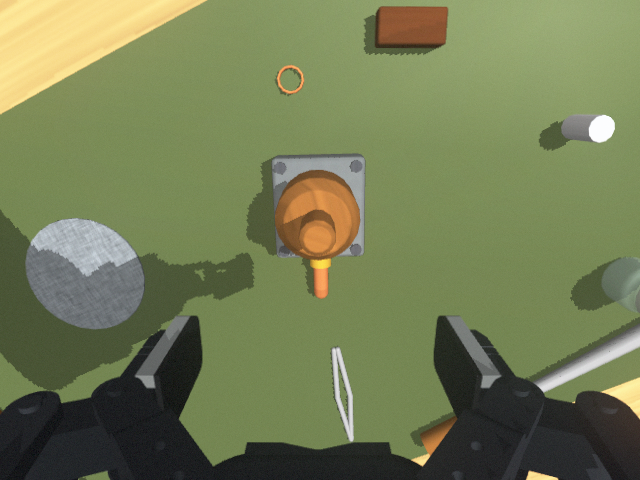

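The wrist view shows the handle top at about (317,235), 3 px from where I predicted it. The block is aligned with the tool axes, with corners at roughly (273,156), (364,155), (275,256) and (365,256).

```bash
python3 - <<'E'
from h import *
im=cv2.imread("pics/c.png");o=manip.get_obs()
cv2.imwrite("pics/c2.png",cv2.resize(im[140:300,250:400],None,fx=4,fy=3.7))
cv2.imwrite("pics/c2.png",cv2.resize(im[145:290,245:395],None,fx=4,fy=4,interpolation=cv2.INTER_CUBIC))
p=plane("wrist",(317,235),.124,o);print(p,tc(o,p))
E
```

```text
[ 0.5082 -0.0116  0.124 ] [ 0.0028 -0.0009  0.1295]
```

View pics/c2.png

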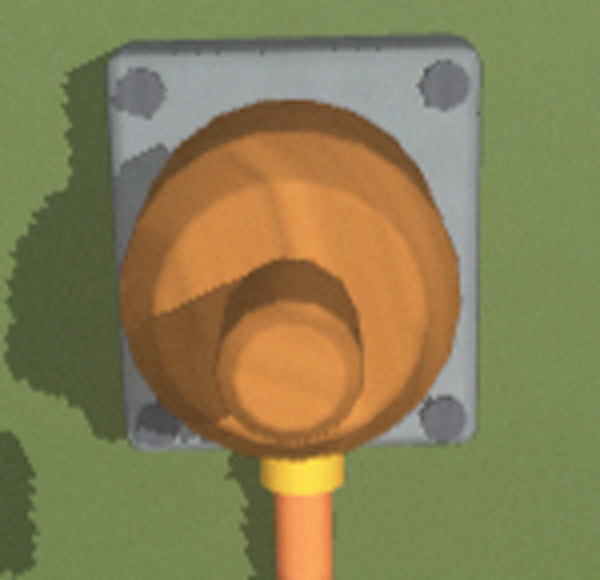

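The crop puts the handle top at (318,237). The arm was still settling when that picture was taken, so I'll repeat it at rest.

```bash
python3 - <<'E'
from h import *
o,im=wshot("d.png");print(o["clock"],o["position"],o["joint_velocities"]);o=manip.get_obs();print(o["position"])
cv2.imwrite("pics/d2.png",cv2.resize(im[145:290,245:395],None,fx=4,fy=4,interpolation=cv2.INTER_CUBIC))
E
```

```text
1.7 [ 0.5109 -0.0116  0.2535] [-0.0288 -0.0378 -0.031   0.0377  0.0367  0.0072 -0.1684]
[ 0.51   -0.0088  0.2533]
```

View pics/d2.png

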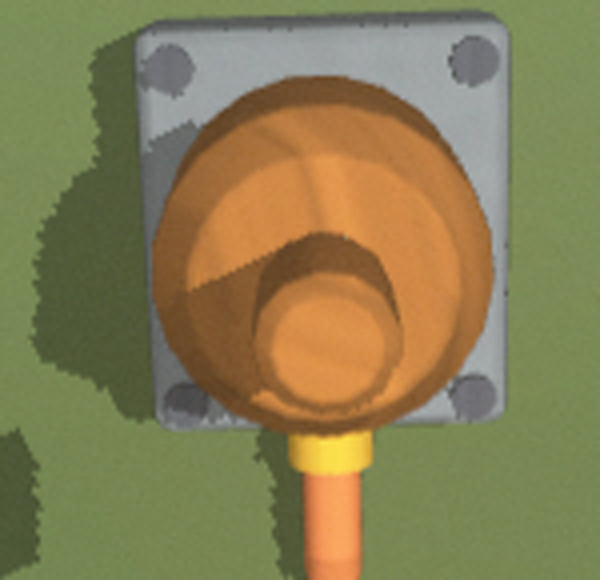

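```bash
python3 - <<'E'
from h import *
o=manip.get_obs();print(o["position"])
o=dict(o,position=np.array([.5109,-.0116,.2535]))
p=plane("wrist",(327,230.2),.124,o);print("handle",p)
q=[plane("wrist",(245+u/4,145+v/4),.03,o) for u,v in((138,30),(507,20),(502,415),(158,427))]
print(np.array(q),np.mean(q,0),[np.linalg.norm(q[i]-q[i-1]) for i in range(4)])
E
```

```text
[ 0.51   -0.0088  0.2533]
handle [ 0.5078 -0.0043  0.124 ]
[[ 0.4554 -0.0218  0.03  ]
 [ 0.486   0.049   0.03  ]
 [ 0.566   0.0143  0.03  ]
 [ 0.5359 -0.0571  0.03  ]] [ 0.5108 -0.0039  0.03  ] [np.float64(0.08798345369442336), np.float64(0.0771128301811317), np.float64(0.08718249943410131), np.float64(0.07751353566606563)]
```

Wrist view gives the handle at (0.508,-0.004) and the block centre at (0.511,-0.004), which agrees with the top view. I'll descend to the handle.

```bash
python3 -m crank '[[1,[-0.01,-0.01,0.4],[0,0,0]],[1,[0,0,0.4],[0,0,0]],[1,[0,0,0.4],[0,0,0]],[1,[0,0,0.35],[0,0,0]],[1,[0,0,0.2],[0,0,0]]]'
python3 -m crank '[[1,[0,0,0],[0,0,0]],[1,[0,0,0],[0,0,0]],[1,[0,0,0],[0,0,0]],[1,[0,0,0],[0,0,0]],[1,[0,0,0],[0,0,0]]]'
python3 - <<'E'
from h import *
o,im=wshot("e.png");print(o["position"],tc(o,[.509,-.0043,.113])/.08)
cv2.imwrite("pics/e_s.png",manip.camera("scene")[120:360,200:520])
E
```

```text
clock: 2.25
position: [0.5081, -0.0037, 0.1109]
ee_rot: [0.212, 0.977, -0.0, -0.001]
ft_force: [-1.1, 0.3, 0.5]
grip_width: 1.0
clock: 2.75
position: [0.5099, -0.0038, 0.114]
ee_rot: [0.212, 0.977, 0.0, 0.001]
ft_force: [0.0, -0.6, -0.1]
grip_width: 1.003
[ 0.5099 -0.0038  0.114 ] [ 0.0075 -0.0104  0.0129]
```

View pics/e.png

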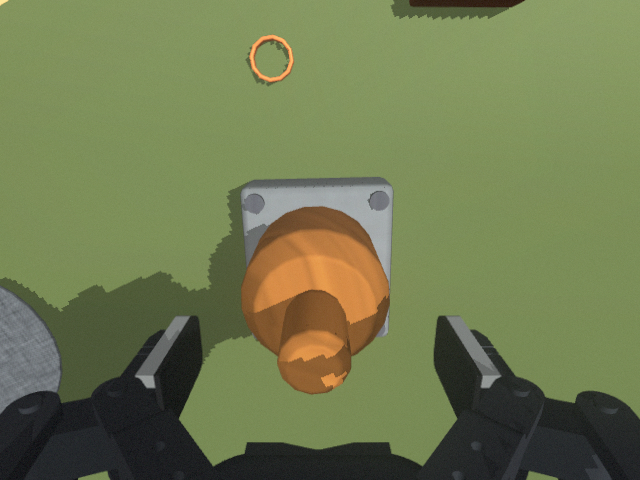

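View pics/e_s.png

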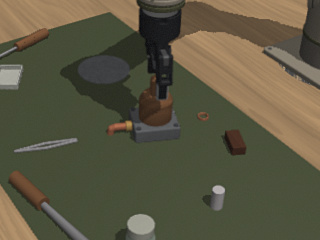

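The handle at (314,360) sits midway between the pads at x≈175 and x≈465. I'll close on it now.

```bash
python3 -m crank '[[-1,[0,0,0],[0,0,0]],[-1,[0,0,0],[0,0,0]],[-1,[0,0,0],[0,0,0]],[-1,[0,0,0],[0,0,0]],[-1,[0,0,0],[0,0,0]]]' 60
python3 -m crank '[[-1,[0,0,0],[0,0,0]],[-1,[0,0,0],[0,0,0]],[-1,[0,0,-0.1],[0,0,0]],[-1,[0,0,-0.2],[0,0,0]],[-1,[0,0,-0.2],[0,0,0]]]'
python3 -m crank '[[-1,[0,0,-0.3],[0,0,0]],[-1,[0,0,-0.3],[0,0,0]],[-1,[0,0,-0.2],[0,0,0]],[-1,[0,0,0],[0,0,0]],[-1,[0,0,0],[0,0,0]]]'
python3 - <<'E'
from h import *
o,im=wshot("f.png");print(o["position"],tc(o,[.4815,-.2465,.1])/.08)
E
```

```text
clock: 3.35
position: [0.5095, -0.0039, 0.1134]
ee_rot: [0.212, 0.977, 0.0, 0.0]
ft_force: [-0.2, -0.1, 0.3]
grip_width: 0.273
clock: 3.85
position: [0.5092, -0.004, 0.154]
ee_rot: [0.212, 0.977, -0.0, -0.0]
ft_force: [0.3, 0.6, -0.5]
grip_width: 0.272
clock: 4.35
position: [0.5093, -0.0038, 0.217]
ee_rot: [0.212, 0.977, 0.0, -0.0]
ft_force: [-0.2, 0.9, -1.1]
grip_width: 0.27
[ 0.5093 -0.0038  0.217 ] [-0.9419 -2.9045  1.4621]
```

View pics/f.png

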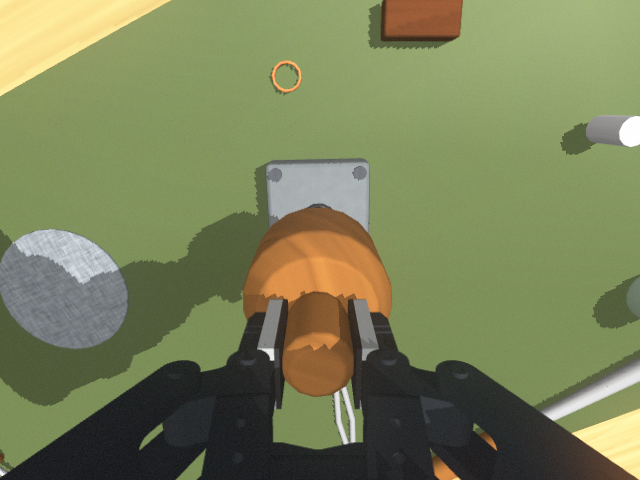

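The cover is off and hanging straight, and the stud is showing on the block at (318,207). Next I'll carry it to the pad.

```bash
python3 -m crank '[[-1,[-0.094,-0.29,0],[0,0,0]],[-1,[-0.094,-0.29,0],[0,0,0]],[-1,[-0.094,-0.29,0],[0,0,0]],[-1,[-0.094,-0.29,0],[0,0,0]],[-1,[-0.094,-0.29,0],[0,0,0]]]'
python3 -m crank '[[-1,[-0.094,-0.29,0],[0,0,0]],[-1,[-0.094,-0.29,0],[0,0,0]],[-1,[-0.094,-0.29,0],[0,0,0]],[-1,[-0.094,-0.29,0],[0,0,0]],[-1,[-0.094,-0.29,0],[0,0,0]]]'
python3 -m crank '[[-1,[0,0,0.2],[0,0,0]],[-1,[0,0,0.3],[0,0,0]],[-1,[0,0,0.3],[0,0,0]],[-1,[0,0,0.2],[0,0,0]],[-1,[0,0,0],[0,0,0]]]'
python3 - <<'E'
from h import *
o,im=wshot("g.png");print(o["position"],tc(o,[.4815,-.2465,.0868])/.08)
cv2.imwrite("pics/g_s.png",cv2.resize(manip.camera("scene")[60:300,160:480],None,fx=2,fy=2))
E
```

```text
clock: 4.9
position: [0.4947, -0.1259, 0.2161]
ee_rot: [0.212, 0.977, -0.0, -0.001]
ft_force: [0.1, -1.1, -0.5]
grip_width: 0.269
clock: 5.4
position: [0.4809, -0.2469, 0.216]
ee_rot: [0.212, 0.977, 0.0, -0.001]
ft_force: [-0.4, -0.2, -1.2]
grip_width: 0.269
clock: 5.9
position: [0.4797, -0.2454, 0.1342]
ee_rot: [0.212, 0.977, -0.0, -0.003]
ft_force: [-1.1, 0.3, -0.3]
grip_width: 0.28
[ 0.4797 -0.2454  0.1342] [-0.0296 -0.0019  0.592 ]
```

View pics/g_s.png

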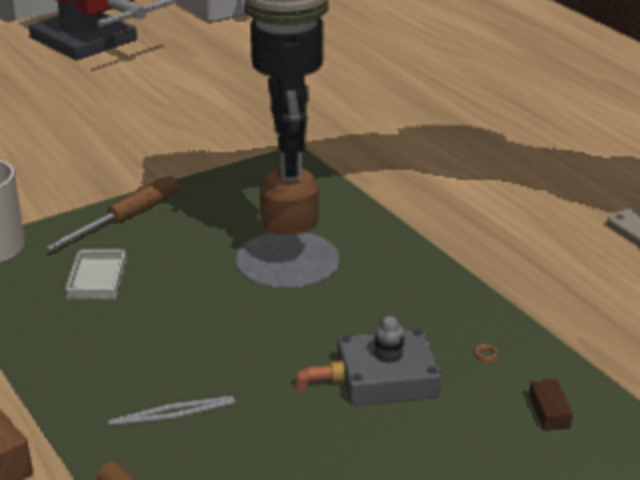

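View pics/g.png

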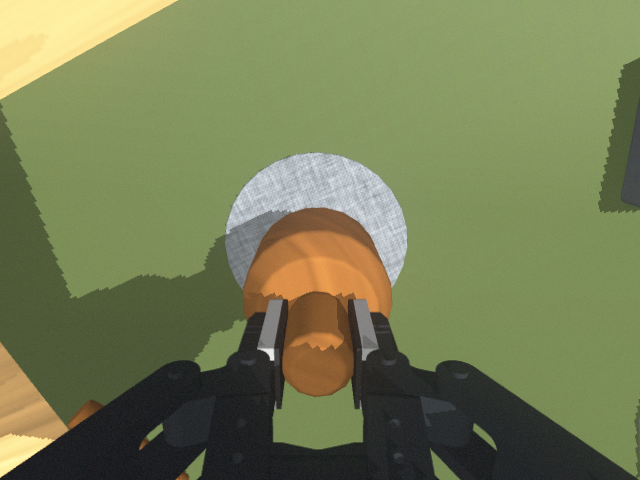

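The cover hangs upright over the pad centre, which is at (317,240) in the wrist view. The bare stud is visible in the scene view. Lowering it onto the pad.

```bash
python3 -m crank '[[-1,[0,0,0.2],[0,0,0]],[-1,[0,0,0.2],[0,0,0]],[-1,[0,0,0.1],[0,0,0]],[-1,[0,0,0.06],[0,0,0]],[-1,[0,0,0],[0,0,0]]]'
python3 -m crank '[[-1,[0,0,0.02],[0,0,0]],[-1,[0,0,0],[0,0,0]],[-1,[0,0,0],[0,0,0]],[-1,[0,0,0],[0,0,0]],[-1,[0,0,0],[0,0,0]]]'
```

```text
clock: 6.5
position: [0.4817, -0.2462, 0.0926]
ee_rot: [0.212, 0.977, -0.0, -0.0]
ft_force: [0.2, -0.3, -1.0]
grip_width: 0.274
clock: 7.0
position: [0.4817, -0.2462, 0.091]
ee_rot: [0.212, 0.977, 0.0, 0.0]
ft_force: [-0.1, 0.1, -0.6]
grip_width: 0.272
```

```bash
python3 -m crank '[[-1,[0,0,0.02],[0,0,0]],[-1,[0,0,0.02],[0,0,0]],[-1,[0,0,0.01],[0,0,0]],[-1,[0,0,0],[0,0,0]],[-1,[0,0,0],[0,0,0]]]'

```

```text
clock: 7.5
position: [0.4816, -0.2462, 0.0868]
ee_rot: [0.212, 0.977, 0.0, -0.0]
ft_force: [0.7, -0.0, -0.8]
grip_width: 0.271
```

```bash
python3 -m crank '[[-1,[0,0,0.01],[0,0,0]],[-1,[0,0,0],[0,0,0]],[-1,[0,0,0.01],[0,0,0]],[-1,[0,0,0],[0,0,0]],[-1,[0,0,0],[0,0,0]]]'

```

```text
clock: 8.0
position: [0.4819, -0.2465, 0.0862]
ee_rot: [0.212, 0.977, 0.0, 0.0]
ft_force: [-3.7, 0.9, 11.8]
grip_width: 0.276
```

The wrist force is now +11.8 N upward, so the cover is down on the pad. I'll release it and back away upward.

```bash
python3 -m crank '[[-1,[0,0,-0.01],[0,0,0]],[-1,[0,0,0],[0,0,0]],[0,[0,0,0],[0,0,0]],[1,[0,0,0],[0,0,0]],[1,[0,0,0],[0,0,0]]]'
python3 -m crank '[[1,[0,0,0],[0,0,0]],[1,[0,0,0],[0,0,0]],[1,[0,0,0],[0,0,0]],[1,[0,0,0],[0,0,0]],[1,[0,0,-0.1],[0,0,0]]]'
python3 -m crank '[[1,[0,0,-0.3],[0,0,0]],[1,[0,0,-0.5],[0,0,0]],[1,[0,0,-0.5],[0,0,0]],[1,[0,0,-0.4],[0,0,0]],[1,[0,0,0],[0,0,0]]]'
python3 - <<'E'
from h import *
o,im=wshot("i.png");print(o["position"],proj("wrist",[.4815,-.2465,.097],o),tc(o,[.568,.381,.225])/.08)
cv2.imwrite("pics/i_s.png",cv2.resize(manip.camera("scene")[60:300,160:480],None,fx=2,fy=2))
E
```

```text
clock: 8.5
position: [0.4816, -0.2461, 0.0859]
ee_rot: [0.212, 0.977, 0.0, -0.0]
ft_force: [-0.2, 0.3, -0.6]
grip_width: 0.772
clock: 9.0
position: [0.4811, -0.2459, 0.0936]
ee_rot: [0.212, 0.977, 0.0, -0.001]
ft_force: [-0.3, -0.2, -0.1]
grip_width: 1.004
clock: 9.5
position: [0.4834, -0.2474, 0.2351]
ee_rot: [0.213, 0.977, 0.0, 0.004]
ft_force: [0.5, 0.1, 0.6]
grip_width: 1.001
[ 0.4834 -0.2474  0.2351] (np.float64(318.04964252031806), np.float64(230.84998190851195)) [2.3008 7.5844 0.1218]
```

View pics/i.png

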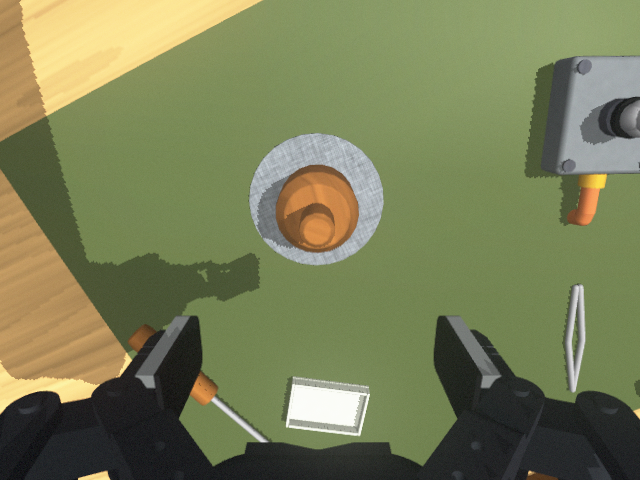

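View pics/i_s.png

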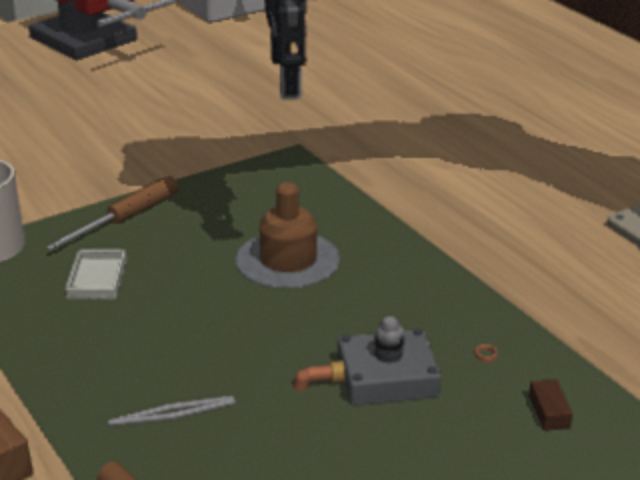

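The cover is released and upright, with its handle at (317,228) in the wrist view and the pad centred around it at about (316,200). I'll move over the stud next and measure it.

```bash
python3 -m crank '[[1,[0.156,0.48,0],[0,0,0]],[1,[0.156,0.48,0],[0,0,0]],[1,[0.156,0.48,0],[0,0,0]],[1,[0.156,0.48,0],[0,0,0]],[1,[0.156,0.48,0],[0,0,0]]]'
python3 -m crank '[[1,[0.156,0.48,0],[0,0,0]],[1,[0,0,0],[0,0,0]],[1,[0,0,0],[0,0,0]],[1,[0,0,0],[0,0,0]],[1,[0,0,0],[0,0,0]]]'
python3 - <<'E'
from h import *
o,im=wshot("j.png");print(o["position"],manip.get_obs()["position"],proj("wrist",[.509,-.0043,.072],o))
cv2.imwrite("pics/j2.png",cv2.resize(im[130:280,240:400],None,fx=4,fy=4,interpolation=cv2.INTER_CUBIC))
t=manip.camera("top");cv2.imwrite("pics/j_t.png",t)
s=manip.camera("scene");cv2.imwrite("pics/j_s.png",cv2.resize(s[205:265,310:390],None,fx=8,fy=8,interpolation=cv2.INTER_CUBIC))
E
```

```text
clock: 10.1
position: [0.5038, -0.044, 0.2289]
ee_rot: [0.212, 0.977, -0.0, -0.001]
ft_force: [0.6, -0.6, -0.1]
grip_width: 0.996
clock: 10.6
position: [0.5088, -0.0068, 0.2298]
ee_rot: [0.213, 0.977, -0.0, -0.0]
ft_force: [0.6, 0.2, -0.8]
grip_width: 0.997
[ 0.5088 -0.0068  0.2298] [ 0.5089 -0.0067  0.2299] (np.float64(321.74694475758344), np.float64(226.11658716659176))
```

View pics/j2.png

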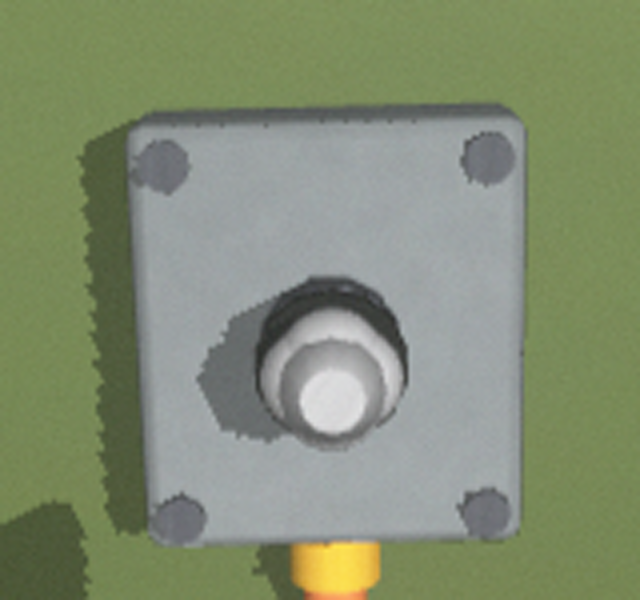

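View pics/j_s.png

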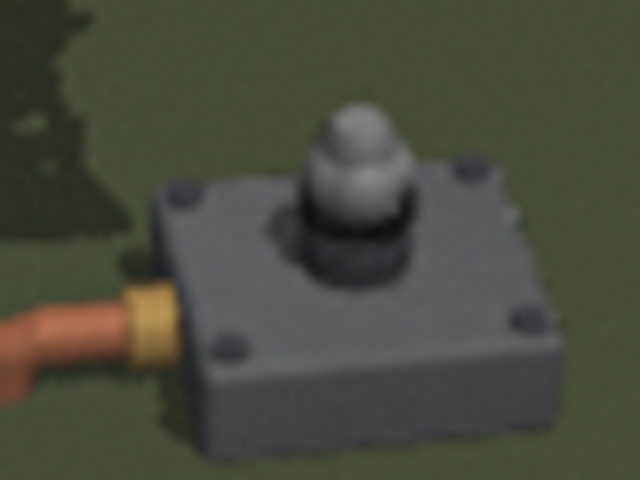

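The stud tip sits at (323.3,230.3) in the wrist view and about (355,219) in the scene view. The block's four screws are clear as well.

```bash
python3 - <<'E'
from h import *
o=dict(manip.get_obs());o["position"]=np.array([.5088,-.0068,.2298])
print("stud wrist",plane("wrist",(323.25,230.25),.072,o),"scene",plane("scene",(355,219.1),.072))
q=[plane("wrist",(240+u/4,130+v/4),.03,o) for u,v in((161,166),(489,158),(486,511),(180,518))];print("screws",np.mean(q,0))
print("tri",tri(ray("wrist",(323.25,230.25),o),ray("scene",(355,219.1))))
t=cv2.imread("pics/j_t.png");print(t.shape)
o=manip.get_obs();print("to cap",tc(o,[.5685,.381,.23])/.08)
E
```

```text
stud wrist [ 0.5123 -0.0045  0.072 ] scene [ 0.509  -0.0069  0.072 ]
screws [ 0.5123 -0.0048  0.03  ]
tri (array([ 0.5114, -0.004 ,  0.0747]), np.float64(0.00046414286126781457))
(480, 640, 3)
to cap [1.3385 4.7116 0.0005]
```

```bash
python3 -m crank '[[1,[0.134,0.471,0],[0,0,0]],[1,[0.134,0.471,0],[0,0,0]],[1,[0.134,0.471,0],[0,0,0]],[1,[0.134,0.471,0],[0,0,0]],[1,[0.134,0.471,0],[0,0,0]]]'
python3 -m crank '[[1,[0.134,0.471,0],[0,0,0]],[1,[0.134,0.471,0],[0,0,0]],[1,[0.134,0.471,0],[0,0,0]],[1,[0.134,0.471,0],[0,0,0]],[1,[0.134,0.471,0],[0,0,0]]]'
python3 -m crank '[[1,[0,0,0.3],[0,0,0]],[1,[0,0,0.4],[0,0,0]],[1,[0,0,0.3],[0,0,0]],[1,[0,0,0],[0,0,0]],[1,[0,0,0],[0,0,0]]]'
python3 - <<'E'
from h import *
o,im=wshot("k.png");print(o["position"],manip.get_obs()["position"],o["ee_rot"],proj("wrist",[.5685,.381,.04],o))
E
```

```text
clock: 11.25
position: [0.5387, 0.1894, 0.2302]
ee_rot: [0.213, 0.977, 0.0, 0.0]
ft_force: [1.0, -0.1, 0.3]
grip_width: 1.0
clock: 11.75
position: [0.5682, 0.3831, 0.23]
ee_rot: [0.213, 0.977, 0.0, -0.0]
ft_force: [0.6, -0.3, -0.3]
grip_width: 1.0
clock: 12.25
position: [0.5682, 0.3816, 0.1507]
ee_rot: [0.212, 0.977, -0.0, 0.0]
ft_force: [-0.3, -0.5, 0.3]
grip_width: 1.001
[0.5682 0.3816 0.1507] [0.5686 0.382  0.1517] [ 0.2125  0.9772 -0.      0.    ] (np.float64(317.7138456860405), np.float64(249.33251709730956))
```

View pics/k.png

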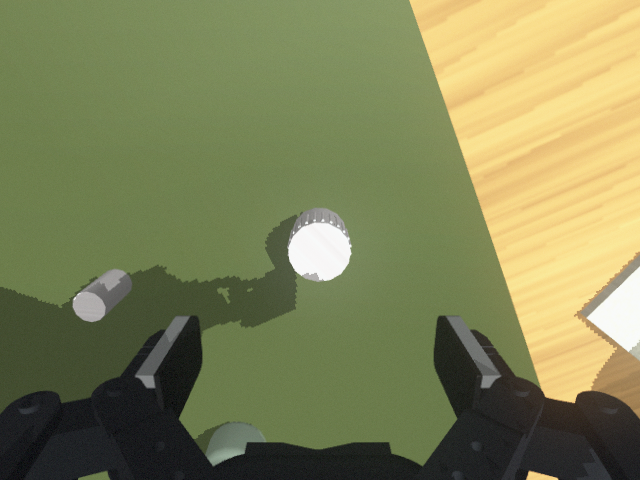

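The cap's top is at (320,251), 2 px from the prediction, and the slim cap at (90,305) and the jar at (237,445) are well clear of the fingers. Descending to the cap.

```bash
python3 -m crank '[[1,[0,0,0.4],[0,0,0]],[1,[0,0,0.4],[0,0,0]],[1,[0,0,0.35],[0,0,0]],[1,[0,0,0.25],[0,0,0]],[1,[0,0,0.1],[0,0,0]]]'
python3 -m crank '[[1,[0,0,0],[0,0,0]],[1,[0,0,0],[0,0,0]],[1,[0,0,0],[0,0,0]],[1,[0,0,0],[0,0,0]],[1,[0,0,0],[0,0,0]]]'
python3 - <<'E'
from h import *
o,im=wshot("l.png");print(o["position"])
E
```

```text
clock: 12.8
position: [0.5679, 0.3818, 0.0297]
ee_rot: [0.212, 0.977, -0.0, -0.0]
ft_force: [-0.6, -0.8, 1.0]
grip_width: 0.999
clock: 13.3
position: [0.5682, 0.3821, 0.0309]
ee_rot: [0.212, 0.977, 0.0, 0.0]
ft_force: [0.6, 0.1, -0.6]
grip_width: 0.997
[0.5682 0.3821 0.0309]
```

View pics/l.png

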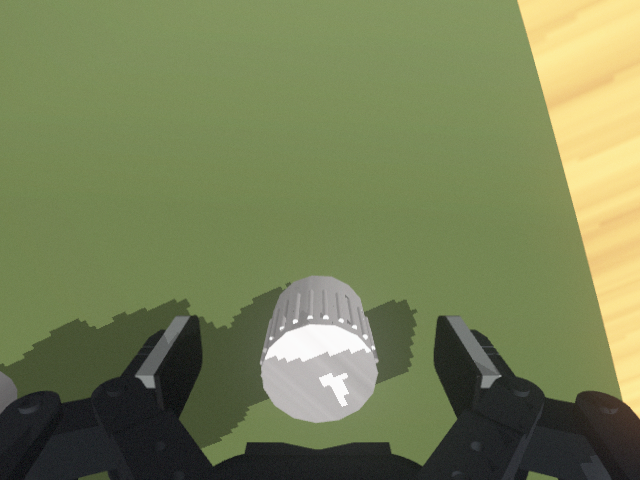

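The cap's top centre is at (319,371), between the pads. I'll go down 2 mm more and close.

```bash
python3 -m crank '[[1,[0,0,0.025],[0,0,0]],[1,[0,0,0],[0,0,0]],[-1,[0,0,0],[0,0,0]],[-1,[0,0,0],[0,0,0]],[-1,[0,0,0],[0,0,0]]]' 80
python3 -m crank '[[-1,[0,0,0],[0,0,0]],[-1,[0,0,0],[0,0,0]],[-1,[0,0,0],[0,0,0]],[-1,[0,0,0],[0,0,0]],[-1,[0,0,0],[0,0,0]]]'
python3 - <<'E'
from h import *
o,im=wshot("m.png");print(o["position"])
E
```

```text
clock: 13.85
position: [0.5679, 0.3819, 0.0281]
ee_rot: [0.212, 0.977, 0.0, 0.0]
ft_force: [0.9, -0.0, -0.3]
grip_width: 0.512
clock: 14.35
position: [0.5682, 0.382, 0.0285]
ee_rot: [0.212, 0.977, 0.0, 0.0]
ft_force: [1.0, -0.3, 4.4]
grip_width: 0.427
[0.5682 0.382  0.0285]
```

View pics/m.png

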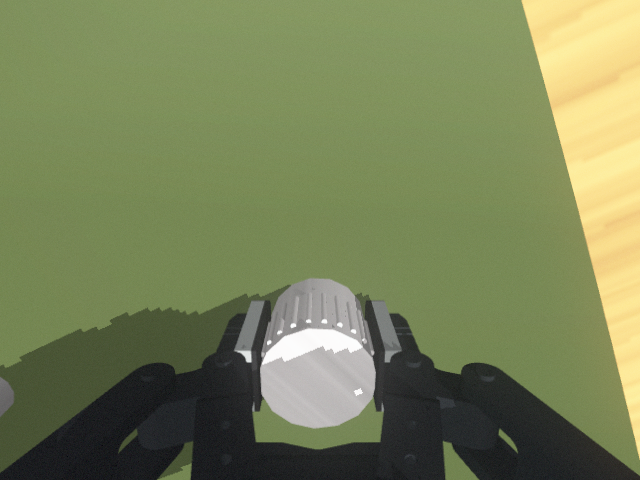

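The cap is gripped, its top centre at (318.5,378). I'll lift it and work out where it sits relative to the tool.

```bash
python3 - <<'E'
from h import *
o=manip.get_obs();p=plane("wrist",(318.5,378),.04,o);print(o["position"],p,tc(o,p))
E
python3 -m crank '[[-1,[0,0,-0.1],[0,0,0]],[-1,[0,0,-0.3],[0,0,0]],[-1,[0,0,-0.5],[0,0,0]],[-1,[0,0,-0.5],[0,0,0]],[-1,[0,0,-0.24],[0,0,0]]]'
python3 - <<'E'
from h import *
o=manip.get_obs();print(o["position"],tc(o,[.511,-.0045,.16])/.08)
E
```

```text
[0.5682 0.382  0.0285] [0.57   0.3808 0.04  ] [-0.0022 -0.0003 -0.0115]
clock: 14.9
position: [0.5688, 0.3824, 0.1636]
ee_rot: [0.212, 0.977, 0.002, 0.001]
ft_force: [0.6, -0.6, -0.3]
grip_width: 0.428
[0.5688 0.3824 0.1636] [-1.349  -4.6998  0.0292]
```

```bash
python3 -m crank '[[-1,[-0.133,-0.469,0],[0,0,0]],[-1,[-0.133,-0.469,0],[0,0,0]],[-1,[-0.133,-0.469,0],[0,0,0]],[-1,[-0.133,-0.469,0],[0,0,0]],[-1,[-0.133,-0.469,0],[0,0,0]]]'
python3 -m crank '[[-1,[-0.133,-0.469,0],[0,0,0]],[-1,[-0.133,-0.469,0],[0,0,0]],[-1,[-0.133,-0.469,0],[0,0,0]],[-1,[-0.133,-0.469,0],[0,0,0]],[-1,[-0.133,-0.469,0],[0,0,0]]]'
python3 -m crank '[[-1,[0,0,0.2],[0,0,0]],[-1,[0,0,0.2],[0,0,0]],[-1,[0,0,0.1],[0,0,0]],[-1,[0,0,0],[0,0,0]],[-1,[0,0,0],[0,0,0]]]'
python3 - <<'E'
from h import *
o,im=wshot("n.png");print(o["position"],tc(o,[.5096,-.0033,.11])/.08)
t=manip.camera("top");s=manip.camera("scene")
f=lambda a:cv2.resize(a,None,fx=4,fy=4,interpolation=cv2.INTER_CUBIC)
cv2.imwrite("pics/n_s.png",np.hstack([f(s[160:260,310:410]),f(t[250:350,280:380])]))
E
```

```text
clock: 15.4
position: [0.5377, 0.1875, 0.1594]
ee_rot: [0.212, 0.977, 0.0, -0.0]
ft_force: [0.8, 0.2, -0.1]
grip_width: 0.426
clock: 15.9
position: [0.5083, -0.0052, 0.1594]
ee_rot: [0.212, 0.977, 0.0, -0.0]
ft_force: [1.2, -0.4, -0.7]
grip_width: 0.428
clock: 16.4
position: [0.5092, -0.0035, 0.1197]
ee_rot: [0.212, 0.977, 0.0, 0.0]
ft_force: [-0.2, -0.0, 0.1]
grip_width: 0.433
[ 0.5092 -0.0035  0.1197] [-0.004   0.0044  0.1209]
```

View pics/n.png

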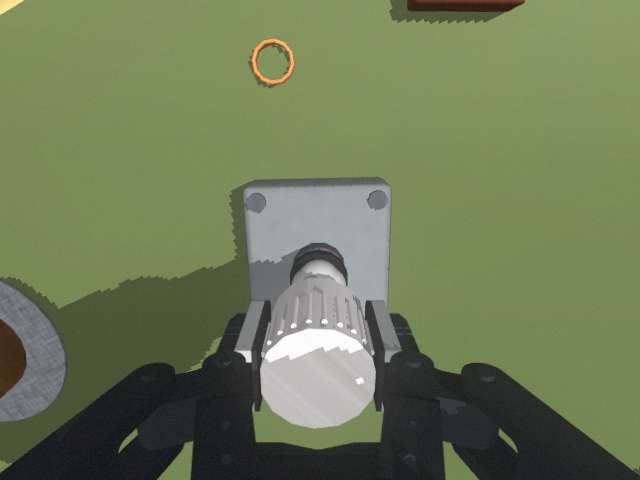

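View pics/n_s.png

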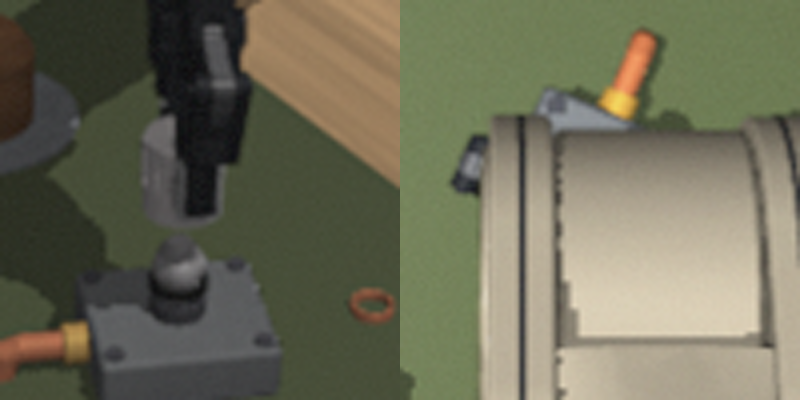

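Wrist view: the stud's boss at column 319.5 lines up with the cap axis at 318.5. Scene view: the tip at crop x≈180 lies under the cap's rim, which spans 142 to 222. That puts them within about 1 mm, so I'll lower over the tip.

```bash
python3 -m crank '[[-1,[0,0.006,0.1],[0,0,0]],[-1,[0,0,0.1],[0,0,0]],[-1,[0,0,0.05],[0,0,0]],[-1,[0,0,0],[0,0,0]],[-1,[0,0,0],[0,0,0]]]' 100
python3 -m crank '[[-1,[0,0,0.04],[0,0,0]],[-1,[0,0,0.02],[0,0,0]],[-1,[0,0,0],[0,0,0]],[-1,[0,0,0],[0,0,0]],[-1,[0,0,0],[0,0,0]]]'
python3 - <<'E'
from h import *
o,im=wshot("p.png");print(o["position"],o["ft_force"],o["torque"])
s=manip.camera("scene")
cv2.imwrite("pics/p_s.png",cv2.resize(s[160:260,310:410],None,fx=4,fy=4,interpolation=cv2.INTER_CUBIC))
E
```

```text
clock: 17.05
position: [0.5092, -0.0033, 0.0992]
ee_rot: [0.212, 0.977, -0.0, -0.0]
ft_force: [-1.3, -0.6, -0.0]
grip_width: 0.419
clock: 17.55
position: [0.5093, -0.0033, 0.0946]
ee_rot: [0.212, 0.977, 0.0, 0.0]
ft_force: [-0.5, 0.1, -0.4]
grip_width: 0.424
[ 0.5093 -0.0033  0.0946] [-0.4683  0.0532 -0.4164] [-0.0214  0.016  -0.0453]
```

View pics/p_s.png

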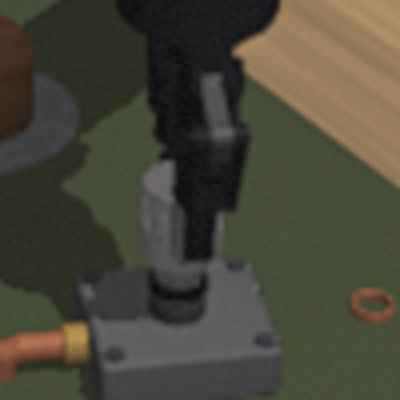

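The cap's rim is over the tip, about 6 mm down, with no contact force. Now pressing in small steps.

```bash
python3 -m crank '[[-1,[0,0,0.03],[0,0,0]],[-1,[0,0,0.02],[0,0,0]],[-1,[0,0,0],[0,0,0]],[-1,[0,0,0],[0,0,0]],[-1,[0,0,0],[0,0,0]]]'
python3 -m crank '[[-1,[0,0,0.03],[0,0,0]],[-1,[0,0,0.02],[0,0,0]],[-1,[0,0,0],[0,0,0]],[-1,[0,0,0],[0,0,0]],[-1,[0,0,0],[0,0,0]]]'
python3 -m crank '[[-1,[0,0,0.03],[0,0,0]],[-1,[0,0,0.02],[0,0,0]],[-1,[0,0,0],[0,0,0]],[-1,[0,0,0],[0,0,0]],[-1,[0,0,0],[0,0,0]]]'
```

```text
clock: 18.15
position: [0.5094, -0.0032, 0.0906]
ee_rot: [0.212, 0.977, 0.0, 0.0]
ft_force: [0.9, -0.3, -0.2]
grip_width: 0.422
clock: 18.65
position: [0.5098, -0.0032, 0.0871]
ee_rot: [0.212, 0.977, 0.0, 0.001]
ft_force: [0.4, -0.3, 5.4]
grip_width: 0.425
clock: 19.15
position: [0.5096, -0.0032, 0.0826]
ee_rot: [0.212, 0.977, 0.0, 0.0]
ft_force: [2.7, 0.2, 0.5]
grip_width: 0.421
```

```bash
python3 -m crank '[[-1,[0,0,0.03],[0,0,0]],[-1,[0,0,0.02],[0,0,0]],[-1,[0,0,0],[0,0,0]],[-1,[0,0,0],[0,0,0]],[-1,[0,0,0],[0,0,0]]]'
python3 -m crank '[[-1,[0,0,0.02],[0,0,0]],[-1,[0,0,0.02],[0,0,0]],[-1,[0,0,0],[0,0,0]],[-1,[0,0,0],[0,0,0]],[-1,[0,0,0],[0,0,0]]]'
```

```text
clock: 19.65
position: [0.5092, -0.0032, 0.0779]
ee_rot: [0.212, 0.977, -0.0, 0.0]
ft_force: [4.6, 0.2, -6.5]
grip_width: 0.425
clock: 20.15
position: [0.5093, -0.0033, 0.0757]
ee_rot: [0.212, 0.977, 0.0, 0.0]
ft_force: [-0.2, 0.5, 7.6]
grip_width: 0.422
```

```bash
python3 -m crank '[[-1,[0,0,0.02],[0,0,0]],[-1,[0,0,0],[0,0,0]],[-1,[0,0,0],[0,0,0]],[-1,[0,0,0],[0,0,0]],[-1,[0,0,0],[0,0,0]]]'
python3 -m crank '[[-1,[0,0,0.01],[0,0,0]],[-1,[0,0,0],[0,0,0]],[-1,[0,0,0],[0,0,0]],[-1,[0,0,0],[0,0,0]],[-1,[0,0,0],[0,0,0]]]'
```

```text
clock: 20.65
position: [0.5094, -0.0033, 0.0744]
ee_rot: [0.212, 0.977, 0.0, 0.0]
ft_force: [-2.1, 0.3, 12.0]
grip_width: 0.421
clock: 21.15
position: [0.5095, -0.0033, 0.0743]
ee_rot: [0.212, 0.977, 0.0, 0.0]
ft_force: [-6.0, 0.6, 21.4]
grip_width: 0.42
```

The force jumped to 21 N with almost no further travel, so the ring is against its stop at TCP z 0.0743, where I predicted 0.0745. Checking with the cameras.

```bash
python3 - <<'E'
from h import *
o,im=wshot("q.png");print(o["position"],o["ft_force"],o["clock"])
s=manip.camera("scene")
cv2.imwrite("pics/q_s.png",cv2.resize(s[150:270,260:420],None,fx=4,fy=4,interpolation=cv2.INTER_CUBIC))
E
```

```text
[ 0.5095 -0.0033  0.0743] [-5.9662  0.5505 21.4458] 21.15
```

View pics/q_s.png

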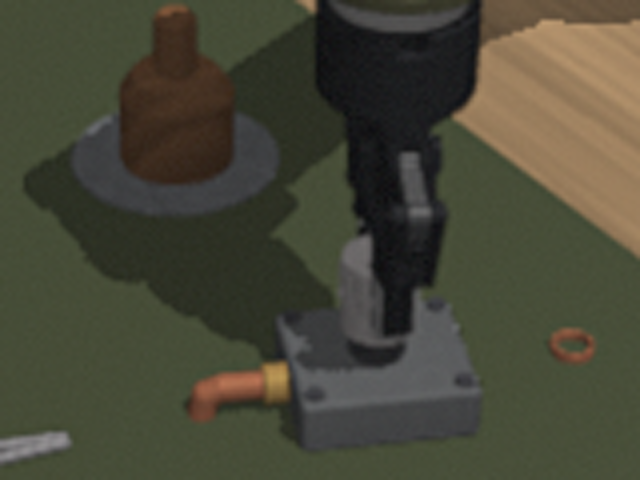

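View pics/q.png

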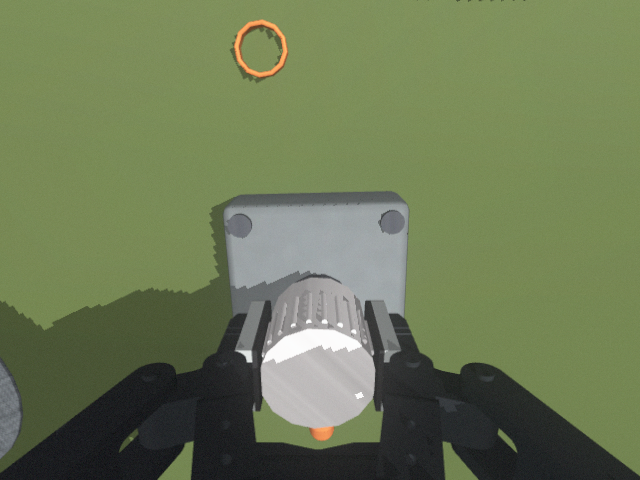

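The cap is seated and upright on the boss, with its top still at (318.5,378), so it hasn't slipped in the grip. The cover stands upright on the pad, so I'm handing in.

```bash
python3 - <<'E'
from h import *
print(manip.hand_in());o=manip.get_obs();print(o["clock"],o["position"],o["ft_force"],o["grip_width"])
E
```

```text
the job is handed in; nothing more can be done
None
the job is handed in; nothing more can be done
```

The job is handed in at about 21 s of the 64 s allowed, with the gripper still holding the wide cap pressed fully down. The hand-in gives no verdict.

**Dust cover:** I lifted it off the outlet, stood it on the felt pad and released it. The wrist and scene pictures show it upright near the pad's centre.

**Wide cap:** It was fitted over the stud and pressed down. Both of these point to it being fully home:
- **Click:** the upward force rose to about 5 N at the sampled points, then dropped away.
- **Seal ring:** the force then rose from 7.6 N to 12 N and 21 N, and travel stopped at TCP height 0.0743 m, where I had predicted 0.0745 m.

The cap did not slip in the grip.

**Checks that disagreed or are missing:**
- **Stud position:** the top and wrist cameras differed by about 3 mm, mostly in x. I set the cap position about midway and checked it in two views before pressing.
- **Sideways force:** about 6 N of sideways force remained at the final press.
- **Bystanders:** the arm never went near the slim cap, jar or tray, but I took no final picture of them.

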